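Dial the code on the watch strongbox

TASK

Dial in the code of the watchmaker's strongbox: on the grey lock box that has two thumbwheels, roll the left wheel to 4 and the right wheel to 2 (left and right as seen from the robot), each figure squarely in its window. Leave the wheel of the smaller, single-wheel lock box alone.

Things in the scene. Friction and masses are not known exactly. Their poses are not given: they have to be found in the camera images.
- code_axis (a point): Grey two-wheel lock box, fixed, 220 deep (x) x 200 wide (y), lid 70 mm above the bench. Point: mid-box on the wheels' axle, 60 mm up; x to the box's back, y left along the axle, z up. Wheel centres at y = +40 (left) and -40 mm: drums of radius 34, half sunk, each with a raised thumb bar (see left_wheel) to push or straddle from above. A holder 16 mm high stands at the back of the lid.
- left_wheel (a joint): Left wheel's angle, rad, -1 to 1; grows as its bar goes to the box's back. 0: bar straight up, figure 3. Figures are 0.419 apart: 1 at -0.838, 2 -0.419, 4 0.419, 5 0.838. Bar: 14 mm round, parallel to the axle, centre 70 mm from it (x = 70 sin q, z = 70 cos q mm from the axle); end arms leave 36 mm free between them. No clicks: about 1.5 N of friction at the bar; stays where left.
- right_wheel (a joint): Right wheel's angle; same values, bar and friction as left_wheel. Each wheel's figures 1 to 5 stand on a white ring centred 33 mm left of the wheel's centre; the figure at the very top, between two dark window bars (99 mm above the bench), is the one dialled. Wheels may start between figures.
- single_wheel_bar (a point): Centre of the thumb bar of the smaller lock box (220 mm deep, 130 wide, 70 high), which has one wheel of the same kind; not part of the job, to be left as it is. Either box may stand left or right on the bench.

How it is judged:
By the outcome, as a careful person would: the job done as asked, in the order asked, and still so for the second after the job is handed in, with the robot touching nothing.
It also fails if it takes over 38 s, if anything falls off the work surface, if the arm or the gripper's body presses on something with over 40 N, if the wrist force passes 120 N, or if a joint passes its speed limit or range.

ROBOT

A 6-joint arm with a two-finger parallel gripper is mounted at the origin on the work surface. World frame = base frame: x ahead of the robot, y to its left, z up, the work surface at z = 0. Lengths are in m, angles in rad, forces in N, time in s.
With the tool pointing down it reaches from about 0.35 to 0.875 m from the base axis. Payload 15.5 kg.
Tool frame: the origin (TCP) lies midway between the tips of the shut fingers; the grasp point (between the pads) lies 19 mm behind it (bot.grip_depth is the distance from the TCP to the grasp point, in m); y points along the fingers, x is the direction in which the jaws open and shut, and the axes are right-handed (so a half turn about y gives the same grasp; the last joint's range is limited). The gripper opens to 85 mm and grips with 20 to 120 N. Pads are 22 mm wide; open, the fingers measure 114 mm over their backs; the gripper's body (76 mm by 85 mm) begins 54 mm behind the grasp point. The pads swing forward as they close: fully open they stand 13 mm farther back than shut.
Start: joints at [1.105, 0.494, 1.345, -0, 1.302, -0.096], TCP at [0.226, 0.583, 0.231] pointing down, gripper open.
Joint ranges: [-2.91, 2.91], [-0.82, 2.16], [0.22, 2.67], [-1.22, 4.37], [0.12, 2.79], [-3.08, 3.08]. Speed limits (rad/s): [1.89, 1.89, 2.57, 3.01, 3.01, 3.01].

INTERFACE

Orientations are given as a unit quaternion [x, y, z, w].
In Python, from station import sense, vision, bot gives the robot as it stands. The module is installed in compiled form; this text tells all that it offers.
- The arm moves only by the tool drive_tool, never from a script. Its argument "moves" is a list of rows, each a list of 4 numbers: the shift along the tool's x, y, z in m, then the turn about the tool's y in rad. A call has 1 to 5 rows; each row shifts and turns the pose as measured when the row begins, along the tool's axes as they then stand; what a row does not reach is not made up. A row lasts 1/8 s, in which the tool goes at most 62.5 mm and 10.7 degrees, less where a joint would pass 70% of its speed; a pose out of reach is approached as far as the arm can. A call is refused whole if a number of a shift passes 0.0625 or a number of a turn 0.188, either way. A call with a gripper value outside its range is refused whole. "jaw" is the gripper's target within -1 to 1 (shut at 1, half-way at 0, fully open at -1), set as the call begins (left out, the last holds). The fingers move at their own pace and stop on an object; the grip force is fixed at half the most. Time passes only in rows, so rows that do not move let the fingers close. It gives the time, the measured TCP pose, the force and the opening at its end, in the units of the state.
- sense(): the state, without advancing time (a new reading comes with each control period).
- vision.get_image(name): name is "scene" or "top"; returns (picture, depth): 480x640x3 uint8, blue, green, red; 480x640 float32, m along the optical axis (not along the pixel's ray), 0 where there is no reading.
- vision.get_calibration(name): a dict with "fx", "fy", "cx", "cy" (pixels), "k1" (the pictures are not rectified: a ray, as slopes to the right and down, at radius r is drawn at 1 + k1 r^2 times it, then the intrinsics apply), "rvec" (rotation vector, rad) and "tvec" (3), from world to camera coordinates, as OpenCV has them. Camera axes: x right, y down, z forward; pixel columns grow to the right and rows downward; lengths in m; the calibration is good to about 2 mm. A picture is of the moment at which its call begins. get_calibration takes no time and is no camera call.
- bot.close_job(): hands the job in, once; it reports no verdict.
The state is a dict: "time": time; "joint_positions": joint angles; "joint_vel": joint speeds; "joint_torque": joint torques, N m; "position": TCP position; "tool_rot": TCP orientation; "force": force on the tool from outside, world axes, zero at the start; "ft_torque": the same for the moment, N m; "gripper_width": finger opening in m.
Only numpy, scipy, OpenCV 4.12 (cv2) and the standard library are available. Lean on these libraries where they do the work, as an engineer would, in place of code of your own. Each camera call takes 0.05 s, during which the arm holds its last target. There are 200 camera calls.

## Working session

There is one attempt and no reset: what is moved stays moved. The work goes in short steps, Python scripts to look and compute and a tool call to move; the robot and the scene stay as the last step left them, time stands still between calls to the robot, and variables do not carry over. Pictures are saved under pics/ and viewed, about 8 in all and at most 12, crops included, and the job is handed in when it is done.

Besides the shell and the picture viewer there is one more tool, called after "Call:" in YAML: its name, and indented under it one key for each argument. drive_tool: Moves the arm, as the interface text tells. Its arguments: {"type":"object","properties":{"moves":{"type":"array","items":{"type":"array","items":{"type":"number"}}},"jaw":{"type":"number"}},"required":["moves"]}

```bash
mkdir -p pics
cat > h.py <<'E'
import numpy as np, cv2
from station import sense, vision, bot
def cam(n):
    c=vision.get_calibration(n); R=cv2.Rodrigues(np.array(c["rvec"],float))[0]; return c,R,np.array(c["tvec"],float).ravel()
def ray(n,u,v):
    c,R,t=cam(n); a=np.array([(u-c["cx"])/c["fx"],(v-c["cy"])/c["fy"]]); s=a.copy()
    for _ in range(20): s=a/(1+c["k1"]*(s@s))
    return -R.T@t, R.T@np.array([s[0],s[1],1.])
def at_depth(n,u,v,d):
    o,r=ray(n,u,v); return o+r*d
def at_z(n,u,v,z):
    o,r=ray(n,u,v); return o+r*(z-o[2])/r[2]
def proj(n,p):
    c,R,t=cam(n); q=R@np.array(p)+t; s=q[:2]/q[2]; s=s*(1+c["k1"]*(s@s)); return np.array([s[0]*c["fx"]+c["cx"],s[1]*c["fy"]+c["cy"]])
E
python3 - <<'E'
from h import *
for n in("scene","top"):
    im,d=vision.get_image(n); cv2.imwrite(f"pics/{n}1.png",im); np.save(f"{n}1.npy",d)
    c,R,t=cam(n); print(n,-R.T@t,R.round(2).tolist(),c["fx"])
s=sense();print(s["time"],s["position"],s["tool_rot"],s["gripper_width"])
E
```

```text
scene [1.2120907  0.18308596 0.56121949] [[-0.27, 0.96, -0.0], [0.53, 0.14, -0.84], [-0.81, -0.22, -0.54]] 539.3078972864186
top [ 0.50115896 -0.0237901   0.78911542] [[-0.02, -1.0, -0.01], [-1.0, 0.02, -0.08], [0.08, 0.01, -1.0]] 437.833588497115
0.1 [0.22574514 0.58245839 0.23075538] [ 0.58359608  0.39922798 -0.39989501 -0.58319518] 0.08531151035680903
```

View pics/scene1.png

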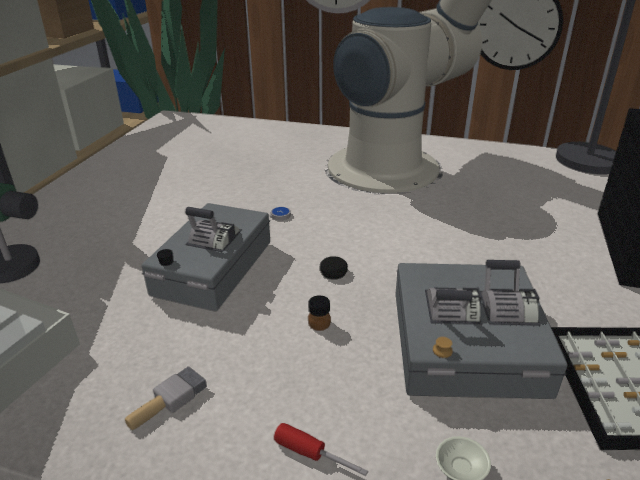

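View pics/top1.png

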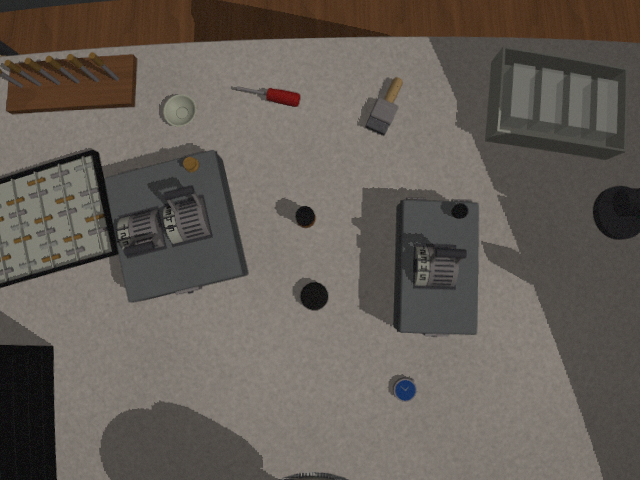

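The two-wheel box is on the left: in the top view its lid corners are near (216,151), (245,275) and (129,300), with the wheels near (140,230) and (186,218). The single-wheel box is on the right, near (438,265). The bars need a closer look.

Run:
```python
from h import *
a=cv2.imread("pics/top1.png")[140:310,90:260]; b=cv2.imread("pics/scene1.png")[250:370,395:565]
a=cv2.resize(a,None,fx=4.7,fy=3.5*4.7/4.7*1.34,interpolation=cv2.INTER_CUBIC)[:600] if 0 else cv2.resize(a,(600,600),interpolation=cv2.INTER_CUBIC)
b=cv2.resize(b,(800,565),interpolation=cv2.INTER_CUBIC)
cv2.imwrite("pics/ca.png",a);cv2.imwrite("pics/cb.png",b)
d=np.load("top1.npy"); 
# lid points
P=[];Q=[]
for v in range(140,310):
  for u in range(90,260):
    if d[v,u]>0:
      p=at_depth("top",u,v,d[v,u])
      if .060<p[2]<.078:P.append([*p,u,v])
      if p[2]>.112:Q.append([*p,u,v])
P=np.array(P);Q=np.array(Q)
print(len(P),np.median(P[:,2]),P[:,:2].min(0),P[:,:2].max(0)); r=cv2.minAreaRect(P[:,:2].astype(np.float32)*1000);print(r,cv2.boxPoints(r))
for q in Q[::6]:print(q.round(3))
```

```text
Traceback (most recent call last):
  File "h.py", line 10, in at_depth
    o,r=ray(n,u,v); return o+r*d
        ~~~^^^^^^^
  File "h.py", line 6, in ray
    c,R,t=cam(n); a=np.array([(u-c["cx"])/c["fx"],(v-c["cy"])/c["fy"]]); s=a.copy()
          ~~~^^^
  File "h.py", line 4, in cam
    c=vision.get_calibration(n); R=cv2.Rodrigues(np.array(c["rvec"],float))[0]; return c,R,np.array(c["tvec"],float).ravel()
ValueError: time passes only in moves, steps and waits
```

View pics/ca.png

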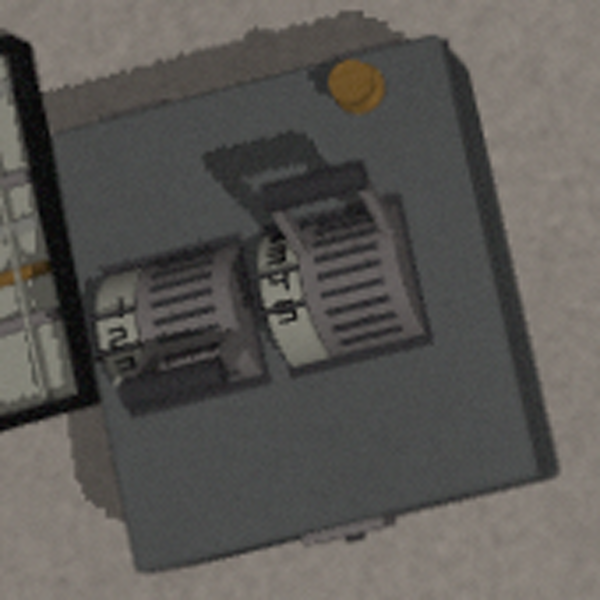

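View pics/cb.png

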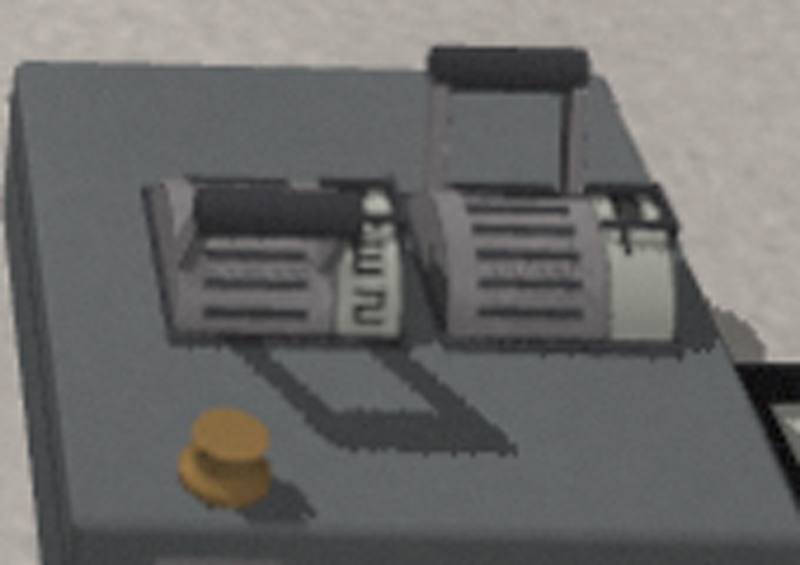

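```bash
sed -i 's/^def cam/import functools\n@functools.cache\ndef cam/' h.py
cat > m.py <<'E'
from h import *
d=np.load("top1.npy"); o=[]
for v in range(140,310):
  for u in range(60,260):
    if d[v,u]>0: o.append([*at_depth("top",u,v,d[v,u]),u,v])
o=np.array(o); L=o[(abs(o[:,2]-.07)<.006)&(o[:,4]>90)]
print("lid",len(L),np.median(L[:,2]))
r=cv2.minAreaRect(L[:,:2].astype(np.float32)*1000);print(r,cv2.boxPoints(r).round())
Q=o[o[:,2]>.106];print(len(Q))
for m in(Q[:,3]<160,Q[:,3]>=160):
  q=Q[m]; print(len(q),q.mean(0).round(3),q.min(0).round(3),q.max(0).round(3))
T=o[o[:,3]<95];print("tray",np.percentile(T[:,2],[5,50,95,99.5]),T[:,1].min())
E
python3 m.py
python3 - <<'E'
from h import *
f=6*0+600/170
for n,u,v,z in [("tl",55,133,.07),("tr",440,37,.07),("br",540,480,.07),("bl",140,572,.07)]:
    print(n,at_z("top",90+u/f,140+v/f,z).round(4))
E
```

```text
lid 11295 0.07106824875525564
((584.7672119140625, 231.29791259765625), (220.9058074951172, 201.21597290039062), 12.848718643188477) [[455. 305.]
 [499. 109.]
 [715. 158.]
 [670. 354.]]
659
326 [5.44000e-01 2.61000e-01 1.26000e-01 1.39454e+02 2.47571e+02] [5.31e-01 2.38e-01 1.06e-01 1.23e+02 2.37e+02] [5.62e-01 2.88e-01 1.31e-01 1.56e+02 2.56e+02]
333 [6.28000e-01 1.99000e-01 1.23000e-01 1.79015e+02 1.93204e+02] [6.11e-01 1.76e-01 1.06e-01 1.63e+02 1.85e+02] [6.41e-01 2.24e-01 1.30e-01 1.96e+02 2.06e+02]
tray [-0.00043474  0.01060048  0.02115892  0.0247937 ] 0.38878069423899064
tl [0.6689 0.3481 0.07  ]
tr [0.7103 0.1568 0.07  ]
br [0.4977 0.1085 0.07  ]
bl [0.4564 0.3006 0.07  ]
```

```bash
cat >> h.py <<'E'
from scipy.spatial.transform import Rotation as Ro
C=np.array([.5848,.2313,.06]); W=np.radians(12.85)
B=np.array([[np.cos(W),-np.sin(W),0],[np.sin(W),np.cos(W),0],[0,0,1]])
def st():
    s=sense(); R=Ro.from_quat(s["tool_rot"]).as_matrix(); return s,np.array(s["position"]),R
def rep(ys=.04,q=-.49,back=.019):
    s,p,R=st(); bar=np.array([.07*np.sin(q),ys,.07*np.cos(q)])
    print("t",s["time"],"boxpos mm",(B.T@(p-C)*1e3).round(1),"F",np.round(B.T@s["force"],1),"w",s["gripper_width"])
    print("tool axes in box (cols)",(B.T@R).round(3).tolist())
    g=p-R[:,2]*back
    print("grasp->bar in tool mm",(R.T@(C+B@bar-g)*1e3).round(1))
E
python3 -c "
from h import *
rep()"
```

```text
t 0.1 boxpos mm [-272.   422.2  170.8] F [-0.9  0.9  0.5] w 0.08531151035680903
tool axes in box (cols) [[0.56, -0.001, -0.829], [0.829, -0.001, 0.56], [-0.001, -1.0, 0.0]]
grasp->bar in tool mm [-182.8  109.2 -393. ]
```

```bash
sed -i 's/R\[:,2\]\*back/R[:,1]*back/' h.py
cat >> h.py <<'E'
def plan(box,n,turn=0):
    "rows to bring TCP to box-frame point (m), with total turn about tool y"
    s,p,R=st(); D=C+B@np.array(box)-p
    for i in range(n):
        Ri=R@Ro.from_rotvec([0,turn*i/n,0]).as_matrix(); print([*(Ri.T@D/n).round(4).tolist(),round(turn/n,4)],end=",")
    print()
E
python3 -c "
from h import *
rep();plan([-.034,.039,.125],10,.976)"
```

```text
t 0.1 boxpos mm [-272.   422.2  170.8] F [-0.9  0.9  0.5] w 0.08531151035680903
tool axes in box (cols) [[0.56, -0.001, -0.829], [0.829, -0.001, 0.56], [-0.001, -1.0, 0.0]]
grasp->bar in tool mm [-182.8  128.2 -412. ]
[-0.0184, 0.0046, -0.0412, 0.0976],[-0.0143, 0.0046, -0.0428, 0.0976],[-0.0101, 0.0046, -0.044, 0.0976],[-0.0058, 0.0046, -0.0447, 0.0976],[-0.0014, 0.0046, -0.0451, 0.0976],[0.003, 0.0046, -0.045, 0.0976],[0.0074, 0.0046, -0.0445, 0.0976],[0.0117, 0.0046, -0.0436, 0.0976],[0.0159, 0.0046, -0.0422, 0.0976],[0.0199, 0.0046, -0.0405, 0.0976],
```

Call:
drive_tool:
  moves:
    - [-0.018,0.004,-0.041,0.098]
    - [-0.014,0.004,-0.043,0.098]
    - [-0.01,0.004,-0.044,0.098]
    - [-0.006,0.004,-0.045,0.098]
    - [-0.001,0.004,-0.045,0.098]

```text
time: 0.72
position: [0.3864, 0.4248, 0.2128]
tool_rot: [-0.66, -0.245, 0.242, 0.667]
force: [1.0, 0.1, 0.1]
gripper_width: 0.0856
```

Call:
drive_tool:
  moves:
    - [0.003,0.004,-0.045,0.098]
    - [0.007,0.004,-0.044,0.098]
    - [0.012,0.004,-0.043,0.098]
    - [0.016,0.004,-0.042,0.098]
    - [0.02,0.004,-0.04,0.098]

```text
time: 1.35
position: [0.5456, 0.2575, 0.1899]
tool_rot: [-0.7, -0.07, 0.069, 0.707]
force: [0.2, -0.2, -0.0]
gripper_width: 0.0855
```

```bash
python3 -c "
from h import *
rep();s,p,R=st();M=B.T@R;print('need turn',np.arctan2(M[1,0],M[0,0]));plan([-.034,.039,.1],4,np.arctan2(M[1,0],M[0,0]))"
```

```text
t 1.35 boxpos mm [-32.4  34.2 129.9] F [ 0.1 -0.2 -0. ] w 0.08547949633061618
tool axes in box (cols) [[1.0, 0.003, 0.028], [-0.028, 0.01, 1.0], [0.003, -1.0, 0.01]]
grasp->bar in tool mm [-0.9 87.2  5.1]
need turn -0.027685662037076304
[-0.0005, 0.0075, 0.0011, np.float64(-0.0069)],[-0.0005, 0.0075, 0.0011, np.float64(-0.0069)],[-0.0004, 0.0075, 0.0011, np.float64(-0.0069)],[-0.0004, 0.0075, 0.0011, np.float64(-0.0069)],
```

Call:
drive_tool:
  moves:
    - [-0.001,0.02,0.004,-0.027]
    - [0,0.02,0,0]
    - [0,0.02,0,0]
    - [0,0.012,0,0]
    - [0,0.01,0,0]

```text
time: 1.98
position: [0.5465, 0.2589, 0.1048]
tool_rot: [-0.699, -0.077, 0.076, 0.706]
force: [0.5, -0.5, 0.5]
gripper_width: 0.0855
```

```bash
python3 -c "
from h import *
rep()"
```

```text
t 1.975 boxpos mm [-31.3  35.4  44.8] F [ 0.3 -0.6  0.5] w 0.08554482928543797
tool axes in box (cols) [[1.0, 0.003, 0.007], [-0.007, 0.01, 1.0], [0.003, -1.0, 0.01]]
grasp->bar in tool mm [-1.7  2.1  4.8]
```

Call:
drive_tool:
  moves:
    - [-0.002,0,0.005,0]
    - [0,0,0,0]
    - [0,0,0,0]
    - [0,0,0,0]
    - [0,0,0,0]
  jaw: 0.5

```text
time: 2.6
position: [0.5437, 0.2641, 0.106]
tool_rot: [-0.699, -0.078, 0.076, 0.707]
force: [-0.1, -0.1, 0.3]
gripper_width: 0.0214
```

Run:
```python
from h import *
rep()
a,d=vision.get_image("scene");u,v=proj("scene",C+B@np.array([-.03,.04,.06]));print(u,v);u,v=int(u),int(v)
cv2.imwrite("pics/s2.png",cv2.resize(a[v-110:v+80,u-140:u+110],(750,570),interpolation=cv2.INTER_CUBIC))
```

```text
t 2.6 boxpos mm [-32.8  41.1  46. ] F [-0.1 -0.1  0.3] w 0.021381088572850974
tool axes in box (cols) [[1.0, 0.005, 0.006], [-0.006, 0.01, 1.0], [0.005, -1.0, 0.01]]
grasp->bar in tool mm [-0.1  3.2 -1. ]
503.5573968794753 267.70804205425327
```

View pics/s2.png

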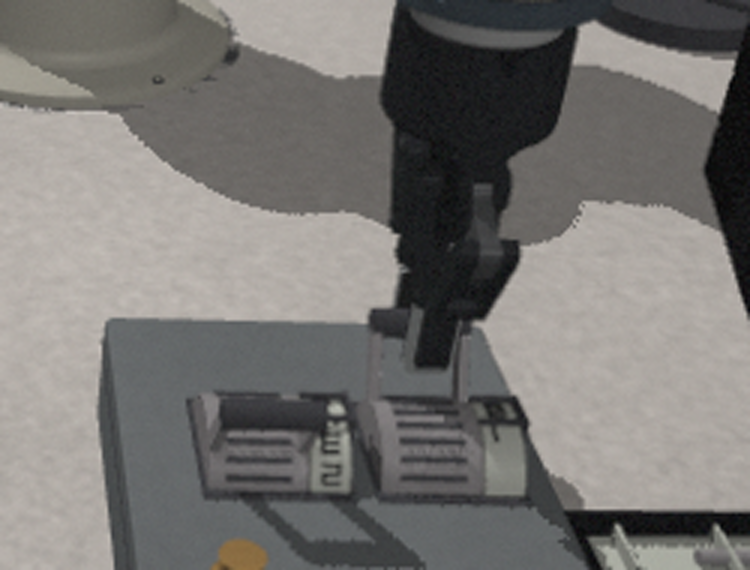

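The fingers straddle the left bar, near (435,330) in the crop and inside its arms. I'll push the bar along its arc.

Call:
drive_tool:
  moves:
    - [0.008,-0.004,-0.001,0]
    - [0.008,-0.003,0,0]
    - [0.008,-0.002,0,0]
    - [0.008,-0.001,0,0]
    - [0.008,0,0,0]

```text
time: 3.28
position: [0.5852, 0.272, 0.1171]
tool_rot: [-0.699, -0.078, 0.076, 0.707]
force: [-2.0, 0.8, 0.7]
gripper_width: 0.0215
```

```bash
python3 -c "
from h import *
rep(.04,.419)"
```

```text
t 3.275 boxpos mm [ 9.5 39.6 57.1] F [-1.8  1.3  0.7] w 0.02149767428553497
tool axes in box (cols) [[1.0, 0.004, 0.006], [-0.006, 0.01, 1.0], [0.004, -1.0, 0.01]]
grasp->bar in tool mm [19.  12.2  0.6]
```

Call:
drive_tool:
  moves:
    - [0.007,0.002,0,0]
    - [0.006,0.003,0,0]
    - [0.005,0.003,0,0]
    - [0.001,0.001,0,0]
    - [0,0,0,0]

```text
time: 3.9
position: [0.6055, 0.2765, 0.1067]
tool_rot: [-0.699, -0.078, 0.076, 0.706]
force: [-1.2, 0.2, 0.1]
gripper_width: 0.0213
```

```bash
python3 -c "
from h import *
rep(.04,.419)"
```

```text
t 3.9 boxpos mm [30.3 39.5 46.7] F [-1.1  0.5  0.1] w 0.0213010152255489
tool axes in box (cols) [[1.0, 0.003, 0.006], [-0.006, 0.01, 1.0], [0.003, -1.0, 0.01]]
grasp->bar in tool mm [-1.7  1.8  0.7]
```

Call:
drive_tool:
  moves:
    - [-0.0018,0,0,0]
    - [0,0,0,0]

```text
time: 4.15
position: [0.6036, 0.2761, 0.1069]
tool_rot: [-0.699, -0.078, 0.076, 0.706]
force: [0.7, 0.2, 0.3]
gripper_width: 0.0213
```

Call:
drive_tool:
  moves:
    - [0,0,0,0]
    - [0,0,0,0]
    - [0,0,0,0]
  jaw: 0.8

```text
time: 4.53
position: [0.6036, 0.2761, 0.1071]
tool_rot: [-0.699, -0.078, 0.076, 0.707]
force: [-0.4, 0.9, -0.2]
gripper_width: 0.0118
```

```bash
python3 -c "
from h import *
rep(.04,.419)"
```

```text
t 4.525 boxpos mm [28.3 39.5 47.1] F [-0.2  0.9 -0.2] w 0.011757674154174056
tool axes in box (cols) [[1.0, 0.004, 0.006], [-0.006, 0.01, 1.0], [0.004, -1.0, 0.01]]
grasp->bar in tool mm [0.3 2.1 0.6]
```

Call:
drive_tool:
  moves:
    - [0,0,0,0]
    - [0,0,0,0]
    - [0,-0.02,0,0]
    - [0,-0.03,0,0]
    - [0,-0.03,0,0]
  jaw: 0.0

```text
time: 5.15
position: [0.6023, 0.2749, 0.1868]
tool_rot: [-0.7, -0.076, 0.077, 0.706]
force: [1.1, 0.7, -0.7]
gripper_width: 0.0428
```

Run:
```python
from h import *
rep(-.04,.52)
s,p,R=st(); plan([.035,-.040,.13],3)
```

```text
t 5.15 boxpos mm [ 26.7  38.6 126.8] F [ 1.3  0.5 -0.7] w 0.04276152185307811
tool axes in box (cols) [[1.0, -0.0, 0.006], [-0.006, 0.009, 1.0], [-0.0, -1.0, 0.009]]
grasp->bar in tool mm [  8.6  84.3 -79.2]
[0.0029, -0.0013, -0.0262, 0.0],[0.0029, -0.0013, -0.0262, 0.0],[0.0029, -0.0013, -0.0262, 0.0],
```

Next, over the right bar. I'll take depth from the top camera if the view is clear.

Call:
drive_tool:
  moves:
    - [0.003,0,-0.027,0]
    - [0.003,0,-0.027,0]
    - [0.003,0,-0.026,0]
    - [0,0,0,0]

```text
time: 5.65
position: [0.6306, 0.1975, 0.1896]
tool_rot: [-0.699, -0.079, 0.076, 0.707]
force: [-0.3, 0.6, -0.1]
gripper_width: 0.0428
```

Run:
```python
from h import *
rep(-.04,.52)
a,d=vision.get_image("scene");u,v=proj("scene",C+B@np.array([0,0,.04]));u,v=int(u),int(v)
cv2.imwrite("pics/s3.png",cv2.resize(a[v-95:v+55,u-100:u+100],(800,600),interpolation=cv2.INTER_CUBIC))
```

```text
t 5.65 boxpos mm [ 37.1 -43.1 129.6] F [-0.2  0.6 -0.1] w 0.04276506992645554
tool axes in box (cols) [[1.0, 0.006, 0.005], [-0.005, 0.01, 1.0], [0.006, -1.0, 0.01]]
grasp->bar in tool mm [-2.7 87.9  2.4]
```

View pics/s3.png

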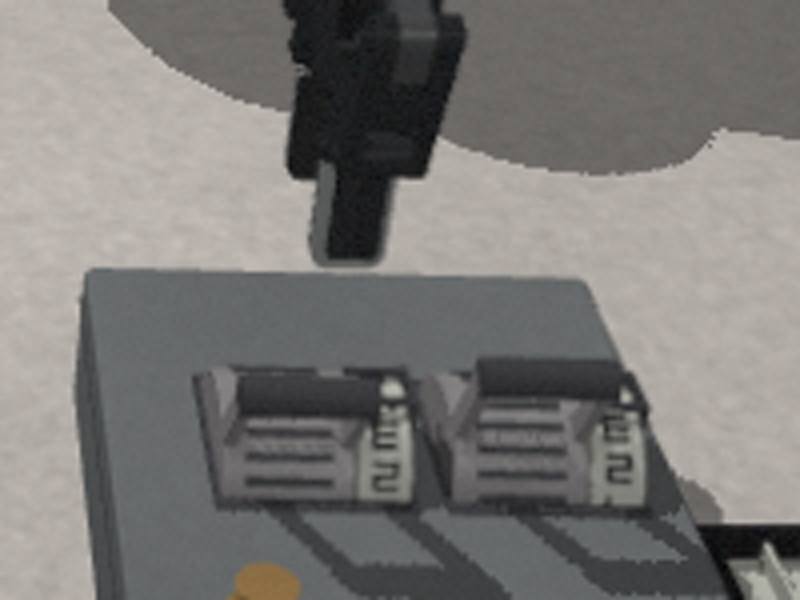

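The left bar now leans back at (550,380), much like the right one at (310,395). Descending on the right bar.

Call:
drive_tool:
  moves:
    - [-0.002,0.02,0.003,0]
    - [0,0.02,0,0]
    - [0,0.02,0,0]
    - [0,0.014,0,0]
    - [0,0.01,0,0]

```text
time: 6.32
position: [0.6275, 0.206, 0.1045]
tool_rot: [-0.699, -0.081, 0.076, 0.707]
force: [-0.3, -0.3, -0.4]
gripper_width: 0.0427
```

Call:
drive_tool:
  moves:
    - [0,0,0,0]
    - [0,0,0,0]
    - [0,0,0,0]
  jaw: 0.5

```text
time: 6.7
position: [0.6278, 0.2064, 0.105]
tool_rot: [-0.698, -0.081, 0.076, 0.707]
force: [-0.1, -0.2, 0.2]
gripper_width: 0.021
```

```bash
python3 -c "
from h import *
rep(-.04,.52)"
```

```text
t 6.7 boxpos mm [ 36.4 -33.9  45. ] F [-0.1 -0.2  0.2] w 0.02099258897222773
tool axes in box (cols) [[1.0, 0.009, 0.002], [-0.002, 0.011, 1.0], [0.009, -1.0, 0.011]]
grasp->bar in tool mm [-1.4  3.2 -6. ]
```

Call:
drive_tool:
  moves:
    - [0,0,-0.006,0]
    - [-0.008,-0.004,0,0]
    - [-0.008,-0.003,0,0]
    - [-0.008,-0.002,0,0]
    - [-0.008,-0.001,0,0]

```text
time: 7.32
position: [0.5979, 0.1926, 0.1172]
tool_rot: [-0.698, -0.083, 0.074, 0.707]
force: [1.7, 1.4, 1.3]
gripper_width: 0.0216
```

```bash
python3 -c "
from h import *
rep(-.04,-.419)"
```

```text
t 7.325 boxpos mm [  4.1 -40.6  57.2] F [1.9 1.  1.3] w 0.02160988507364624
tool axes in box (cols) [[1.0, 0.014, 0.002], [-0.002, 0.011, 1.0], [0.014, -1.0, 0.011]]
grasp->bar in tool mm [-32.5  11.8   0.6]
```

Call:
drive_tool:
  moves:
    - [-0.008,0.001,0,0]
    - [-0.008,0.002,0,0]
    - [-0.008,0.003,0,0]
    - [-0.006,0.003,0,0]
    - [-0.003,0.001,0,0]

```text
time: 7.95
position: [0.5621, 0.1848, 0.1055]
tool_rot: [-0.698, -0.082, 0.075, 0.707]
force: [2.0, 0.0, 0.9]
gripper_width: 0.0212
```

```bash
python3 -c "
from h import *
rep(-.04,-.419)"
```

```text
t 7.95 boxpos mm [-32.5 -40.3  45.5] F [ 1.9 -0.4  0.9] w 0.02120421186629342
tool axes in box (cols) [[1.0, 0.012, 0.002], [-0.002, 0.011, 1.0], [0.012, -1.0, 0.011]]
grasp->bar in tool mm [4.2 0.6 0.5]
```

Call:
drive_tool:
  moves:
    - [0.004,-0.001,0,0]
    - [0,0,0,0]

```text
time: 8.2
position: [0.5659, 0.1856, 0.1063]
tool_rot: [-0.698, -0.082, 0.075, 0.707]
force: [0.1, -0.3, 0.0]
gripper_width: 0.0213
```

Call:
drive_tool:
  moves:
    - [0,0,0,0]
    - [0,0,0,0]
    - [0,0,0,0]
  jaw: 0.8

```text
time: 8.57
position: [0.5658, 0.1856, 0.1064]
tool_rot: [-0.698, -0.082, 0.075, 0.707]
force: [-0.4, -0.1, 2.1]
gripper_width: 0.0119
```

```bash
python3 -c "
from h import *
rep(-.04,-.419)"
```

```text
t 8.575 boxpos mm [-28.7 -40.3  46.4] F [-0.4  0.   2.1] w 0.011903433687699784
tool axes in box (cols) [[1.0, 0.01, 0.002], [-0.002, 0.011, 1.0], [0.01, -1.0, 0.011]]
grasp->bar in tool mm [0.4 1.5 0.5]
```

Open, rise, and move aside towards the robot's side to get a clear top view.

Call:
drive_tool:
  moves:
    - [0,0,0,0]
    - [0,0,0,0]
    - [0,-0.02,0,0]
    - [0,-0.04,0,0]
    - [0,-0.05,0,0]
  jaw: 0.0

```text
time: 9.2
position: [0.5632, 0.1838, 0.2153]
tool_rot: [-0.699, -0.079, 0.078, 0.707]
force: [0.3, 0.0, 0.2]
gripper_width: 0.0428
```

Call:
drive_tool:
  moves:
    - [-0.03,0,-0.04,0]
    - [-0.03,0,-0.05,0]
    - [-0.03,0,-0.05,0]
    - [-0.02,0,-0.05,0]
    - [0,0,0,0]

```text
time: 9.82
position: [0.4988, -0.0309, 0.217]
tool_rot: [-0.699, -0.083, 0.075, 0.706]
force: [0.0, 0.5, -0.0]
gripper_width: 0.0426
```

```bash
cat > c.py <<'E'
from h import *
import sys
k=sys.argv[1]
rep()
a,d=vision.get_image("top"); np.save("d.npy",d); b,_=vision.get_image("scene")
a1=cv2.resize(a[195:275,105:215],(800,582),interpolation=cv2.INTER_CUBIC)
cv2.imwrite(f"pics/t{k}.png",a1)
o=np.array([[*(B.T@(at_depth("top",u,v,d[v,u])-C)),u,v] for v in range(180,270) for u in range(105,225) if d[v,u]>0])
for y in(.04,-.04):
    q=o[(abs(o[:,1]-y)<.016)&(o[:,2]>.054)&(np.hypot(o[:,0],o[:,2])<.082)]
    # fit circle centre on bar of radius 7 lying on 70 circle
    from scipy.optimize import least_squares
    f=lambda w:np.hypot(q[:,0]-.07*np.sin(w[0])-0,q[:,2]-.07*np.cos(w[0])-w[1])-.007
    r=least_squares(f,[.4*np.sign(q[:,0].mean()),0],loss="soft_l1",f_scale=.001); print(y,len(q),q[:,:3].mean(0).round(4),q[:,:3].min(0).round(4),q[:,:3].max(0).round(4),r.x)
u,v=proj("scene",C+B@np.array([0,0,.04])).astype(int)
cv2.imwrite(f"pics/s{k}.png",cv2.resize(b[v-45:v+60,u-70:u+70],(800,600),interpolation=cv2.INTER_CUBIC))
E
python3 c.py 4
```

```text
t 9.825 boxpos mm [-142.1 -236.5  157. ] F [ 0.1  0.5 -0. ] w 0.042645299559736845
tool axes in box (cols) [[1.0, 0.013, 0.0], [-0.0, 0.009, 1.0], [0.013, -1.0, 0.009]]
grasp->bar in tool mm [107.8 118.3 275.6]
0.04 180 [0.0287 0.04   0.0698] [0.0228 0.0243 0.0629] [0.0369 0.0559 0.0742] [0.44363746 0.00138381]
-0.04 96 [-0.028  -0.0325  0.0709] [-0.0347 -0.0433  0.0652] [-0.0214 -0.0242  0.0742] [-0.41120251  0.00109221]
```

View pics/t4.png

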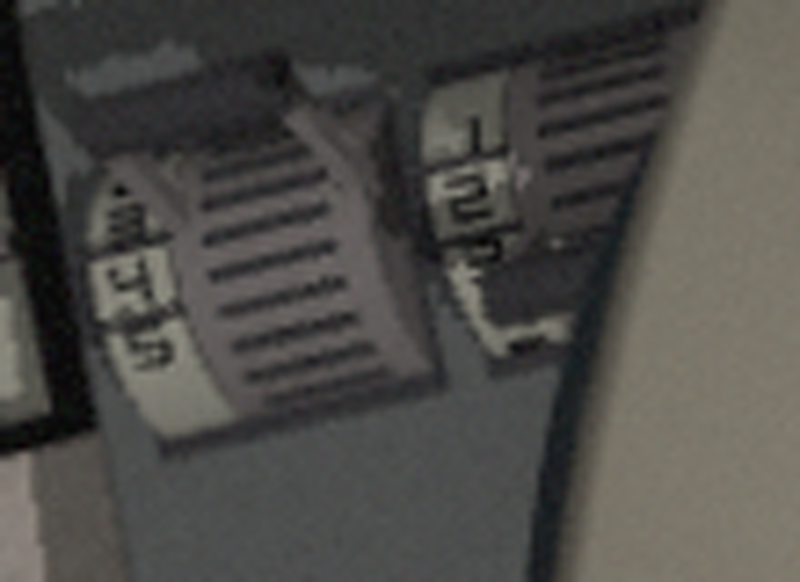

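View pics/s4.png

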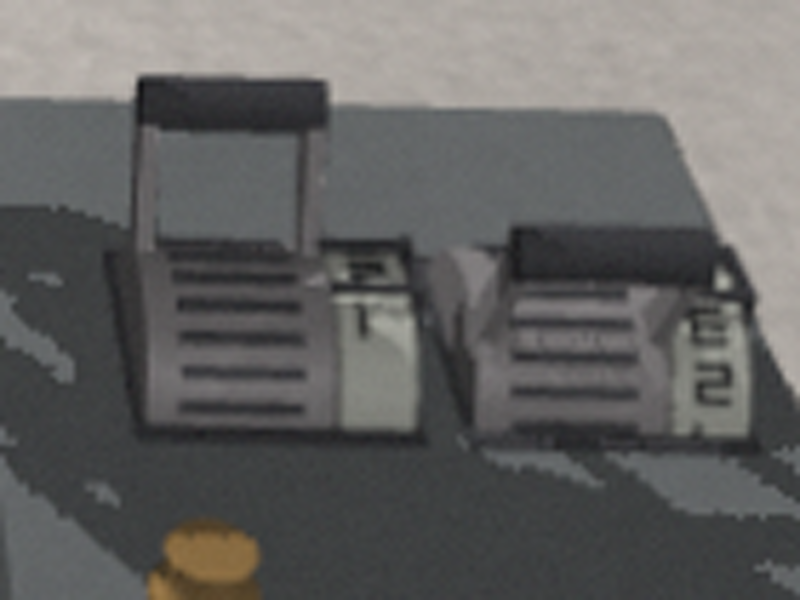

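The left window, near (135,285), shows 4. The right window, near (465,200), shows 2. Both figures sit centred between their bars, and the arm is clear.

```bash
python3 -c "
from station import bot
print(bot.close_job())"
```

```text
the job is handed in; nothing more can be done
None
```

I rolled the left wheel to 4 first, then the right wheel to 2, by straddling each thumb bar and following its arc. I then backed the arm off, clear of everything, and handed the job in at about 10 s of the 38 s allowed.

- **Figures:** the last pictures show 4 in the left window and 2 in the right, each centred between its dark bars.
- **Angles:** the depth fit gave +0.444 rad for the left wheel (target +0.419) and −0.411 rad for the right (target −0.419). The left reading is 0.025 rad off, which is within the measuring error of about 0.03 rad. The right wheel was partly hidden by the arm, so its fit used fewer points.
- **Forces:** every force reading printed after a move was under 4 N.
- **Single-wheel box:** I never brought the arm near its wheel, but I did not re-measure it afterwards.

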